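# Set the sesame-oil filling valve two turns open and keep hold of it

### The arm

A 6-joint arm with a two-finger parallel gripper is mounted at the origin on the work surface. World frame = base frame: x ahead of the robot, y to its left, z up, the work surface at z = 0. Lengths are in m, angles in rad, forces in N, time in s.
With the tool pointing down it reaches from about 0.25 to 0.725 m from the base axis. Payload 4 kg.
Tool frame: the origin (TCP) lies midway between the tips of the shut fingers; the grasp point (between the pads) lies 19 mm behind it; z points along the fingers, y is the line along which they close (so a half turn about z gives the same grasp; the last joint's range is limited). The gripper opens to 85 mm and grips with 20 to 120 N. Pads are 22 mm wide; open, the fingers measure 114 mm over their backs; the gripper's body (76 mm by 85 mm) begins 54 mm behind the grasp point. The pads swing forward as they close: fully open they stand 13 mm farther back than shut.
Start: joints at [1.221, 0.241, 0.005, 1.335, 0, 1.571], TCP at [0.171, 0.47, 0.231] pointing down, gripper open.
Joint ranges: [-2.72, 2.72], [-1.05, 1.87], [-1.09, 1.28], [-1.99, 2.15], [-1.42, 1.44], [-3.14, 3.14]. Speed limits (rad/s): [2.79, 2.79, 3.14, 3.14, 3.14, 3.14].

### API

Orientations are given as a unit quaternion [x, y, z, w].
In Python, from workcell import bot gives the robot as it stands. The module is installed in compiled form; this text tells all that it offers.
- The arm moves only by the tool jog_arm, never from a script. Its argument "deltas" is a list of rows, each an object with "fingers": the opening, from 0 (shut) to 1 (fully open); "delta_pos": the shift along the tool's x, y, z normalised to -1 to 1, where 1 is 300 mm, a list of three; "yaw": the turn about the tool's z normalised to -1 to 1, where 1 is pi/4 rad. A call has 1 to 12 rows; each row is the pose to reach, as a shift and turn from the pose commanded when the call began, along the tool's axes at that moment; what a row does not reach only later rows make up. A row lasts 1/10 s, in which the tool goes at most 50 mm and 8.59 degrees, less where a joint would pass 70% of its speed; a pose out of reach is approached as far as the arm can. A call with a number of a shift or a turn outside -1 to 1 is refused whole. A call with a gripper value outside its range is refused whole. The fingers move at their own pace and stop on an object; the grip force is fixed at half the most. Time passes only in rows, so rows that repeat a pose let the fingers close. It gives the time, the measured TCP pose, the force, the opening and the grip force at its end, in the units of the state.
- bot.get_obs(): the state, without advancing time (a new reading comes with each control period).
- bot.camera(name): name is "side" or "top" or "wrist"; returns a dict with "image" (384x512x3 uint8, red, green, blue), "range_z" (384x512 float32, m along the optical axis (not along the pixel's ray), 0 where there is no reading), "fx", "fy", "cx", "cy" (pixels), "rvec" (rotation vector, rad) and "tvec" (3), from world to camera coordinates, as OpenCV has them. Camera axes: x right, y down, z forward; pixel columns grow to the right and rows downward; lengths in m; the calibration is good to about 2 mm. A picture is of the moment at which its call begins.
- bot.job_done(): hands the job in; it is judged then, once.
The state is a dict: "clock": time; "joint_pos": joint angles; "joint_vel": joint speeds; "tau": joint torques, N m; "eef_pos": TCP position; "tool_rot": TCP orientation; "ft_force": force on the tool from outside, world axes, zero at the start; "ft_torque": the same for the moment, N m; "grip_width": finger opening in m; "grasp_force": force on a finger pad.
Only numpy, scipy, OpenCV 4.12 (cv2) and the standard library are available. Lean on these libraries where they do the work, as an engineer would, in place of code of your own. Each camera call takes 0.05 s, during which the arm holds its last target. There are 200 camera calls.

### The job

Get the oil filling station ready: take the upright handle on the valve wheel, turn the wheel clockwise (seen from above) until it is fully closed against its stop, then back it off anticlockwise by exactly two full turns from the stop. Finish still holding the handle between the fingers with the wheel at rest there: do not let go at the end. Do not shift or knock over the jug under the spout, the two bottles or the tin.

Things in the scene. Friction and masses are not known exactly. Their poses are not given: they have to be found in the camera images.
- valve (a joint): How far the wheel is open, rad: 0 = closed, hard on its stop; grows anticlockwise seen from above; two turns = 12.57; far stop at 18. Starts 0.4 to 1.2 turns open. Turns with slight friction (about 2 N at the handle) and stays where left. A dark steel ring wheel, 132 mm across, 12 mm thick, three spokes, lying level on a vertical brass stem.
- handle_grip (a point): Centre, half-way up, of the white plastic handle upright on the wheel's rim: round post 18 mm thick, 53 mm tall, underside 4 mm above the rim. It spins freely on its own axis, so the gripper may keep its yaw while carrying it round (the point's rotation means nothing). Closed, and after each full turn, it stands on the spout side, straight away from the tank.
- wheel_centre (a point): Fixed point on the wheel's vertical axis at mid-height of its rim, 160 mm above the table. The handle runs round it in a level circle of 60 mm radius, its centre 37 mm higher. The hub nut rises only 12 mm above this point. Own axes: z up, +y towards the tank, -y towards the spout.
- spout (a point): Open lower end of the curved steel spout, 77 mm above the table, 120 mm out from the wheel's axis. The tank is a round metal drum, 163 mm across, on the opposite side, its axis 215 mm from the wheel's axis, 194 mm tall with a small knob to 212 mm; the station is fixed to the counter.
- jug: Small open steel jug, 72 mm across and 65 mm tall, standing loose under the spout; origin at the centre of its underside. To be left alone.
- bottle_a: Amber oil bottle, 58 mm across and 190 mm tall, standing loose on the counter; origin at the centre of its underside. To be left alone.
- bottle_b: A second bottle like bottle_a. To be left alone.
- tin: Short closed steel tin, 68 mm across and 90 mm tall, standing loose beyond the tank; origin at the centre of its underside. To be left alone.

How it is judged:
On the way, in this order (a step that is already met when the one before it is completed fails the run):
1. the valve is fully closed, on its stop (value of joint valve below 0.06 rad), for 0.2 s.
2. the wheel is backed off to two turns open (value of joint valve between 12.366 and 12.766 rad), for 0.2 s.
At the end, for the whole second after the job is handed in: Once closed onto its stop (within 0.06 rad), the wheel stands two turns open within 0.2 rad, at rest (under 0.1 rad/s), the handle held between the fingers (force over 1.5 N, grasp point within 16 mm of its axis and 40 mm of its centre) (all of step 2 and velocity of joint valve between -0.1 and 0.1 rad/s and contact force between the fingers and handle above 1.5 N and horizontal distance between the grasp point and handle_grip below 0.016 m and distance between the grasp point and handle_grip below 0.04 m); the arm keeps its last pose, push and grip.
It fails at once if the jug is shifted more than 25 mm or knocked over (distance of jug from where it was at the start of the episode above 0.025 m or angle between jug's own z axis and vertical above 0.3 rad).
It fails at once if a bottle is shifted more than 25 mm or knocked over (distance of any of bottle_a, bottle_b from where it was at the start of the episode above 0.025 m or angle between any of bottle_a, bottle_b's own z axis and vertical above 0.3 rad).
It fails at once if the tin is shifted more than 25 mm or knocked over (distance of tin from where it was at the start of the episode above 0.025 m or angle between tin's own z axis and vertical above 0.3 rad).
It also fails if it takes over 72 s, if anything falls off the work surface, if the arm or the gripper's body presses on something with over 40 N, if the wrist force passes 120 N, or if a joint passes its speed limit or range.

## Working session

There is one attempt and no reset: what is moved stays moved. The work goes in short steps, Python scripts to look and compute and a tool call to move; the robot and the scene stay as the last step left them, time stands still between calls to the robot, and variables do not carry over. Pictures are saved under pics/ and viewed, at most 10 in all, crops included, and the job is handed in when it is done.

Besides the shell and the picture viewer there is one more tool, called as a command line: name --argument value ..., lists and objects as JSON in quotes. jog_arm: Moves the arm, as the interface text tells. Scaled input: -1 to 1 covers 300 mm each way for a shift and pi/4 rad each way for a turn. Its arguments: {"type":"object","properties":{"deltas":{"type":"array","items":{"type":"object","properties":{"fingers":{"type":"number"},"delta_pos":{"type":"array","items":{"type":"number"}},"yaw":{"type":"number"}}}}},"required":["deltas"]}

```bash
mkdir -p pics
cat > h.py <<'E'
import numpy as np,cv2
from workcell import bot
def cam(n):
    c=bot.camera(n);R=cv2.Rodrigues(np.array(c["rvec"],float))[0];t=np.array(c["tvec"],float).ravel()
    z=c["range_z"];v,u=np.mgrid[:z.shape[0],:z.shape[1]]
    p=np.stack([(u-c["cx"])/c["fx"]*z,(v-c["cy"])/c["fy"]*z,z],-1)
    c["pts"]=(p-t)@R; c["pts"][z==0]=np.nan; c["R"]=R;c["t"]=t
    return c
E
python3 - <<'E'
from h import *
a=cam("top");b=cam("side")
cv2.imwrite("pics/1.png",cv2.cvtColor(a["image"],cv2.COLOR_RGB2BGR))
cv2.imwrite("pics/2.png",cv2.cvtColor(b["image"],cv2.COLOR_RGB2BGR))
np.save("top.npy",a["pts"]);np.save("side.npy",b["pts"])
o=bot.get_obs();print(o["clock"],o["eef_pos"],o["tool_rot"],o["grip_width"])
for c in(a,b):print(-c["R"].T@c["t"])
E
```

```text
0.1 [0.17115859 0.46919378 0.23050775] [ 1.74051535e-01  9.84736101e-01 -9.18352365e-04 -1.77603162e-04] 0.08530259390696128
[0.30403856 0.02935781 1.4128822 ]
[ 0.26029027 -1.02967867  0.97669808]
```

View pics/1.png

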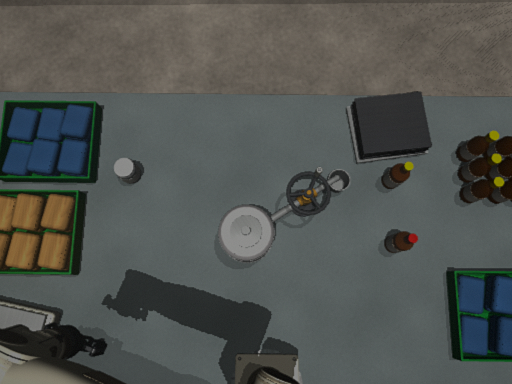

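View pics/2.png

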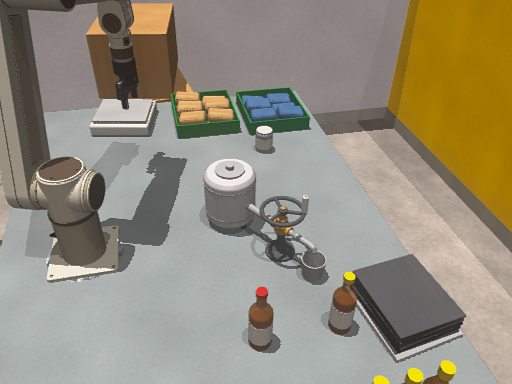

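The top view shows the tank at (247,233), the wheel at (308,193), the handle near (320,170), the jug at (339,180), the bottles near (400,172) and (403,241), and the tin at (127,168). The side view agrees, with the white handle at (305,203). Next I'll measure these.

Run:
```python
from h import *
for n in("top","side"):
    p=np.load(n+".npy");
    # wheel region
    c=[p[193,308],p[233,247],p[180,339],p[170,320]] if n=="top" else [p[203,305]]
    print(n,np.round(c,3))
P=np.load("top.npy").reshape(-1,3)
S=np.load("side.npy").reshape(-1,3)
for Q,n in((P,"top"),(S,"side")):
    def blob(x,y,r,z0,z1):
        m=(np.hypot(Q[:,0]-x,Q[:,1]-y)<r)&(Q[:,2]>z0)&(Q[:,2]<z1);return Q[m]
    w=np.load("top.npy")[193,308]
    q=blob(w[0],w[1],.085,.15,.175);
    (cx,cy),r=cv2.minEnclosingCircle(q[:,:2].astype(np.float32));print(n,"wheel",len(q),cx,cy,r)
    q=blob(w[0],w[1],.09,.19,.24);print("handle",len(q),np.round(q,3)[:12].tolist(),q.mean(0))
    t=np.load("top.npy")[233,247]
    q=blob(t[0],t[1],.12,.18,.2);(x,y),r=cv2.minEnclosingCircle(q[:,:2].astype(np.float32));print("tank",len(q),x,y,r,np.hypot(x-cx,y-cy),np.degrees(np.arctan2(y-cy,x-cx)))
```

```text
top [[ 0.563 -0.117  0.17 ]
 [ 0.44   0.058  0.216]
 [ 0.643 -0.239  0.004]
 [ 0.619 -0.145  0.222]]
side [[ 0.619 -0.148  0.204]]
top wheel 707 0.5660938024520874 -0.11683990061283112 0.06566067785024643
handle 48 [[0.627, -0.137, 0.223], [0.627, -0.139, 0.225], [0.627, -0.142, 0.222], [0.628, -0.146, 0.22], [0.626, -0.135, 0.217], [0.625, -0.137, 0.22], [0.624, -0.139, 0.223], [0.623, -0.141, 0.228], [0.623, -0.145, 0.226], [0.624, -0.148, 0.223], [0.621, -0.134, 0.224], [0.62, -0.136, 0.226]] [ 0.61807209 -0.14014471  0.21612743]
tank 1881 0.4478755593299866 0.06295304000377655 0.07778589427471161 0.21517679824377708 123.32589530293342
side wheel 643 0.5664654970169067 -0.11597540974617004 0.06763694435358047
handle 72 [[0.618, -0.13, 0.218], [0.618, -0.135, 0.222], [0.621, -0.136, 0.222], [0.625, -0.133, 0.219], [0.615, -0.137, 0.221], [0.616, -0.141, 0.224], [0.619, -0.143, 0.224], [0.622, -0.141, 0.222], [0.624, -0.143, 0.224], [0.613, -0.137, 0.217], [0.614, -0.14, 0.22], [0.616, -0.143, 0.221]] [ 0.61865556 -0.14393411  0.20971184]
tank 1092 0.4494894742965698 0.06138418987393379 0.07696082442998886 0.2124613317026708 123.40650970500437
```

jog_arm --deltas '[{"delta_pos": [0, 0, -0.25], "yaw": 0, "fingers": 1}, {"delta_pos": [0, 0, -0.25], "yaw": 0, "fingers": 1}, {"delta_pos": [-0.97, -0.7, -0.25], "yaw": -0.446, "fingers": 1}, {"delta_pos": [-0.97, -0.7, -0.25], "yaw": -0.446, "fingers": 1}, {"delta_pos": [-0.97, -0.7, -0.25], "yaw": -0.446, "fingers": 1}, {"delta_pos": [-0.97, -0.7, -0.25], "yaw": -0.446, "fingers": 1}, {"delta_pos": [-0.97, -0.7, -0.25], "yaw": -0.446, "fingers": 1}, {"delta_pos": [-0.97, -0.7, -0.25], "yaw": -0.446, "fingers": 1}, {"delta_pos": [-0.97, -0.7, -0.25], "yaw": -0.446, "fingers": 1}, {"delta_pos": [-0.97, -0.7, -0.25], "yaw": -0.446, "fingers": 1}, {"delta_pos": [-0.97, -0.7, -0.25], "yaw": -0.446, "fingers": 1}, {"delta_pos": [-0.97, -0.7, -0.25], "yaw": -0.446, "fingers": 1}]'

```text
clock: 1.3
eef_pos: [0.3725, 0.1726, 0.306]
tool_rot: [0.0, 1.0, 0.0, -0.001]
ft_force: [0.3, 0.0, -0.0]
grip_width: 0.0853
grasp_force: 0.0
```

jog_arm --deltas '[{"delta_pos": [-0.82, -1, 0], "yaw": 0, "fingers": 1}, {"delta_pos": [-0.82, -1, 0], "yaw": 0, "fingers": 1}, {"delta_pos": [-0.82, -1, 0], "yaw": 0, "fingers": 1}, {"delta_pos": [-0.82, -1, 0], "yaw": 0, "fingers": 1}, {"delta_pos": [-0.82, -1, 0], "yaw": 0, "fingers": 1}, {"delta_pos": [-0.82, -1, 0], "yaw": 0, "fingers": 1}, {"delta_pos": [-0.82, -1, 0], "yaw": 0, "fingers": 1}, {"delta_pos": [-0.82, -1, 0], "yaw": 0, "fingers": 1}, {"delta_pos": [-0.82, -1, 0], "yaw": 0, "fingers": 1}, {"delta_pos": [-0.82, -1, 0], "yaw": 0, "fingers": 1}]'

```text
clock: 2.3
eef_pos: [0.6192, -0.1259, 0.3046]
tool_rot: [-0.001, 1.0, 0.001, -0.001]
ft_force: [-0.0, 0.8, 0.1]
grip_width: 0.0855
grasp_force: 0.0
```

Run:
```python
from h import *
c=cam("wrist");cv2.imwrite("pics/3.png",cv2.cvtColor(c["image"],cv2.COLOR_RGB2BGR))
o=bot.get_obs();print(o["eef_pos"],np.round(o["joint_pos"],2))
q=c["pts"].reshape(-1,3)
d=np.hypot(q[:,0]-.566,q[:,1]+.1165)
h=q[(d<.09)&(q[:,2]>.19)&(q[:,2]<.232)];print(len(h))
t=h[h[:,2]>.218];print(t.mean(0) if len(t) else 0,h.min(0),h.max(0))
w=q[(d<.085)&(q[:,2]>.15)&(q[:,2]<.175)];print(len(w),cv2.minEnclosingCircle(w[:,:2].astype(np.float32)))
```

```text
[ 0.61882344 -0.12530196  0.30558086] [-0.2   0.51  0.6   1.66  0.   -0.2 ]
559
[ 0.62184823 -0.140395    0.2232126 ] [ 0.61418223 -0.14890313  0.19018513] [ 0.63111552 -0.13172942  0.22680349]
7336 ((0.5686339735984802, -0.11612771451473236), 0.06567439436912537)
```

View pics/3.png

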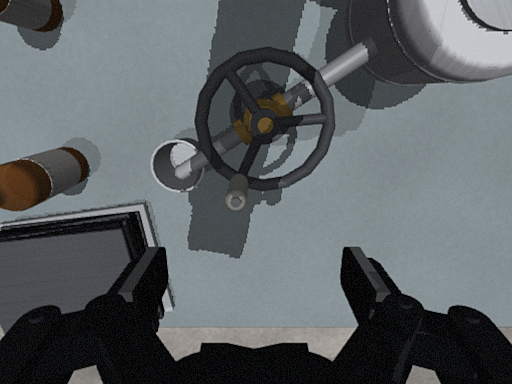

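The close view shows the handle at (235,198), the wheel hub at (265,125) and the jug at (178,165). The fingers are clear to come down around the handle.

jog_arm --deltas '[{"delta_pos": [-0.007, -0.052, 0], "yaw": 0, "fingers": 1}, {"delta_pos": [-0.007, -0.052, 0.1], "yaw": 0, "fingers": 1}, {"delta_pos": [-0.007, -0.052, 0.2], "yaw": 0, "fingers": 1}, {"delta_pos": [-0.007, -0.052, 0.3], "yaw": 0, "fingers": 1}, {"delta_pos": [-0.007, -0.052, 0.37], "yaw": 0, "fingers": 1}, {"delta_pos": [-0.007, -0.052, 0.415], "yaw": 0, "fingers": 1}, {"delta_pos": [-0.007, -0.052, 0.415], "yaw": 0, "fingers": 1}, {"delta_pos": [-0.007, -0.052, 0.415], "yaw": 0, "fingers": 0.5}, {"delta_pos": [-0.007, -0.052, 0.415], "yaw": 0, "fingers": 0.3}, {"delta_pos": [-0.007, -0.052, 0.415], "yaw": 0, "fingers": 0}, {"delta_pos": [-0.007, -0.052, 0.415], "yaw": 0, "fingers": 0}, {"delta_pos": [-0.007, -0.052, 0.415], "yaw": 0, "fingers": 0}]'

```text
clock: 3.55
eef_pos: [0.6213, -0.1425, 0.1828]
tool_rot: [-0.0, 1.0, 0.0, 0.001]
ft_force: [-0.8, 1.5, 0.5]
grip_width: 0.0164
grasp_force: 58.4
```

jog_arm --deltas '[{"delta_pos": [0, 0, 0], "yaw": 0, "fingers": 0}, {"delta_pos": [0, 0, 0], "yaw": 0, "fingers": 0}, {"delta_pos": [0, 0, 0], "yaw": 0, "fingers": 0}, {"delta_pos": [0, 0, 0], "yaw": 0, "fingers": 0}]'

```text
clock: 3.95
eef_pos: [0.6213, -0.1425, 0.1827]
tool_rot: [-0.0, 1.0, 0.0, 0.001]
ft_force: [-1.1, 2.4, 5.2]
grip_width: 0.0165
grasp_force: 58.7
```

Run:
```python
from h import *
c=cam("side");cv2.imwrite("pics/4.png",cv2.cvtColor(cv2.resize(c["image"][130:300,180:370],None,fx=3,fy=3),cv2.COLOR_RGB2BGR))
o=bot.get_obs();print({k:np.round(o[k],4) for k in("clock","eef_pos","tool_rot","ft_force","ft_torque","grip_width","grasp_force")})
```

```text
{'clock': np.float64(4.0), 'eef_pos': array([ 0.6213, -0.1425,  0.1827]), 'tool_rot': array([-4.e-04,  1.e+00,  1.e-04,  7.e-04]), 'ft_force': array([-1.1004,  1.6879,  5.567 ]), 'ft_torque': array([ 0.4165,  0.2246, -0.0243]), 'grip_width': np.float64(0.0167), 'grasp_force': np.float64(58.7097)}
```

View pics/4.png

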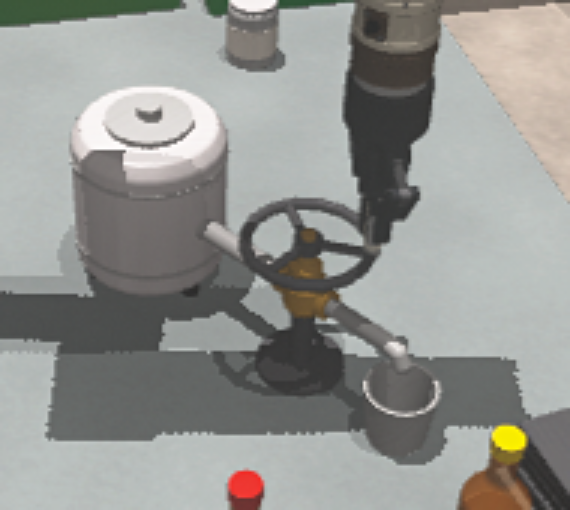

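The picture shows the post gripped between the fingers at about (378,235), with the jug at (402,400) undisturbed. Next is the circle table.

```bash
cat > rows.py <<'E'
import sys,numpy as np
# rows.py phi0 step n : rows for arc about wheel axis, tool x=-X, y=+Y
p0,s,n=map(float,sys.argv[1:4]);r=.060
p=np.radians(p0+s*np.arange(1,n+1));a=np.radians(p0)
for x,y in zip(-(np.cos(p)-np.cos(a))*r/.3,(np.sin(p)-np.sin(a))*r/.3):print("[%.3f,%.3f]"%(x,y),end=" ")
print()
E
for p in -25.7 -145.7 -265.7; do python3 rows.py $p -10 12;done
```

```text
[0.018,-0.030] [0.041,-0.056] [0.068,-0.078] [0.098,-0.096] [0.131,-0.107] [0.165,-0.113] [0.200,-0.112] [0.234,-0.106] [0.267,-0.093] [0.297,-0.076] [0.323,-0.053] [0.345,-0.026] 
[0.017,0.030] [0.029,0.063] [0.034,0.098] [0.034,0.133] [0.027,0.167] [0.015,0.199] [-0.003,0.229] [-0.026,0.256] [-0.053,0.278] [-0.083,0.295] [-0.116,0.307] [-0.150,0.312] 
[-0.035,-0.000] [-0.069,-0.007] [-0.102,-0.019] [-0.132,-0.037] [-0.158,-0.060] [-0.180,-0.087] [-0.197,-0.117] [-0.209,-0.150] [-0.214,-0.184] [-0.214,-0.219] [-0.208,-0.254] [-0.195,-0.286]
```

jog_arm --deltas '[{"delta_pos": [0.018, -0.03, 0], "yaw": 0, "fingers": 0}, {"delta_pos": [0.041, -0.056, 0], "yaw": 0, "fingers": 0}, {"delta_pos": [0.068, -0.078, 0], "yaw": 0, "fingers": 0}, {"delta_pos": [0.098, -0.096, 0], "yaw": 0, "fingers": 0}, {"delta_pos": [0.131, -0.107, 0], "yaw": 0, "fingers": 0}, {"delta_pos": [0.165, -0.113, 0], "yaw": 0, "fingers": 0}]'

```text
clock: 4.6
eef_pos: [0.5725, -0.1757, 0.1827]
tool_rot: [-0.001, 1.0, 0.001, 0.002]
ft_force: [2.7, 7.1, 5.4]
grip_width: 0.0162
grasp_force: 58.9
```

jog_arm --deltas '[{"delta_pos": [0.035, 0.001, 0], "yaw": 0, "fingers": 0}, {"delta_pos": [0.069, 0.007, 0], "yaw": 0, "fingers": 0}, {"delta_pos": [0.102, 0.02, 0], "yaw": 0, "fingers": 0}, {"delta_pos": [0.132, 0.037, 0], "yaw": 0, "fingers": 0}, {"delta_pos": [0.158, 0.06, 0], "yaw": 0, "fingers": 0}, {"delta_pos": [0.18, 0.087, 0], "yaw": 0, "fingers": 0}]'

```text
clock: 5.2
eef_pos: [0.5187, -0.1508, 0.1827]
tool_rot: [-0.0, 1.0, -0.001, 0.002]
ft_force: [5.7, 1.1, 4.2]
grip_width: 0.0167
grasp_force: 58.8
```

jog_arm --deltas '[{"delta_pos": [0.017, 0.03, 0], "yaw": 0, "fingers": 0}, {"delta_pos": [0.029, 0.063, 0], "yaw": 0, "fingers": 0}, {"delta_pos": [0.034, 0.098, 0], "yaw": 0, "fingers": 0}, {"delta_pos": [0.034, 0.133, 0], "yaw": 0, "fingers": 0}, {"delta_pos": [0.027, 0.167, 0], "yaw": 0, "fingers": 0}, {"delta_pos": [0.015, 0.199, 0], "yaw": 0, "fingers": 0}]'

```text
clock: 5.8
eef_pos: [0.5125, -0.0917, 0.1827]
tool_rot: [0.0, 1.0, -0.002, 0.0]
ft_force: [1.1, -3.6, 7.7]
grip_width: 0.0168
grasp_force: 59.2
```

jog_arm --deltas '[{"delta_pos": [-0.018, 0.03, 0], "yaw": 0, "fingers": 0}, {"delta_pos": [-0.041, 0.057, 0], "yaw": 0, "fingers": 0}, {"delta_pos": [-0.068, 0.079, 0], "yaw": 0, "fingers": 0}, {"delta_pos": [-0.098, 0.096, 0], "yaw": 0, "fingers": 0}, {"delta_pos": [-0.131, 0.108, 0], "yaw": 0, "fingers": 0}, {"delta_pos": [-0.165, 0.113, 0], "yaw": 0, "fingers": 0}]'

```text
clock: 6.4
eef_pos: [0.5609, -0.0561, 0.1827]
tool_rot: [-0.0, 1.0, 0.0, -0.001]
ft_force: [-3.2, 1.0, 9.9]
grip_width: 0.0168
grasp_force: 59.5
```

jog_arm --deltas '[{"delta_pos": [-0.035, 0, 0], "yaw": 0, "fingers": 0}, {"delta_pos": [-0.069, -0.007, 0], "yaw": 0, "fingers": 0}, {"delta_pos": [-0.102, -0.019, 0], "yaw": 0, "fingers": 0}, {"delta_pos": [-0.132, -0.037, 0], "yaw": 0, "fingers": 0}, {"delta_pos": [-0.158, -0.06, 0], "yaw": 0, "fingers": 0}, {"delta_pos": [-0.18, -0.087, 0], "yaw": 0, "fingers": 0}, {"delta_pos": [-0.197, -0.117, 0], "yaw": 0, "fingers": 0}, {"delta_pos": [-0.209, -0.15, 0], "yaw": 0, "fingers": 0}, {"delta_pos": [-0.214, -0.184, 0], "yaw": 0, "fingers": 0}, {"delta_pos": [-0.214, -0.219, 0], "yaw": 0, "fingers": 0}, {"delta_pos": [-0.208, -0.254, 0], "yaw": 0, "fingers": 0}, {"delta_pos": [-0.195, -0.286, 0], "yaw": 0, "fingers": 0}]'

```text
clock: 7.6
eef_pos: [0.6213, -0.1424, 0.1827]
tool_rot: [-0.001, 1.0, 0.0, 0.001]
ft_force: [1.3, 1.2, 7.0]
grip_width: 0.017
grasp_force: 59.2
```

```bash
python3 rows.py -25.7 -4 10; python3 rows.py -25.7 -5 6
```

```text
[0.006,-0.012] [0.014,-0.024] [0.022,-0.036] [0.031,-0.046] [0.041,-0.056] [0.051,-0.066] [0.062,-0.074] [0.073,-0.082] [0.085,-0.089] [0.098,-0.096] 
[0.008,-0.015] [0.018,-0.030] [0.029,-0.044] [0.041,-0.056] [0.054,-0.068] [0.068,-0.078]
```

jog_arm --deltas '[{"delta_pos": [0.006, -0.012, 0], "yaw": 0, "fingers": 0}, {"delta_pos": [0.014, -0.024, 0], "yaw": 0, "fingers": 0}, {"delta_pos": [0.022, -0.036, 0], "yaw": 0, "fingers": 0}, {"delta_pos": [0.031, -0.046, 0], "yaw": 0, "fingers": 0}, {"delta_pos": [0.041, -0.056, 0], "yaw": 0, "fingers": 0}, {"delta_pos": [0.051, -0.066, 0], "yaw": 0, "fingers": 0}, {"delta_pos": [0.062, -0.074, 0], "yaw": 0, "fingers": 0}, {"delta_pos": [0.062, -0.074, 0], "yaw": 0, "fingers": 0}]'

```text
clock: 8.4
eef_pos: [0.6017, -0.1651, 0.1827]
tool_rot: [-0.0, 1.0, -0.0, -0.0]
ft_force: [0.7, -0.9, 7.6]
grip_width: 0.0167
grasp_force: 59.2
```

jog_arm --deltas '[{"delta_pos": [0.003, -0.002, 0], "yaw": 0, "fingers": 0}, {"delta_pos": [0.005, -0.004, 0], "yaw": 0, "fingers": 0}, {"delta_pos": [0.008, -0.006, 0], "yaw": 0, "fingers": 0}, {"delta_pos": [0.008, -0.006, 0], "yaw": 0, "fingers": 0}, {"delta_pos": [0.008, -0.006, 0], "yaw": 0, "fingers": 0}]'

```text
clock: 8.9
eef_pos: [0.6003, -0.1661, 0.1827]
tool_rot: [-0.0, 1.0, 0.0, 0.001]
ft_force: [2.6, 2.0, 7.5]
grip_width: 0.0165
grasp_force: 59.1
```

jog_arm --deltas '[{"delta_pos": [0.003, -0.002, 0], "yaw": 0, "fingers": 0}, {"delta_pos": [0.005, -0.004, 0], "yaw": 0, "fingers": 0}, {"delta_pos": [0.008, -0.006, 0], "yaw": 0, "fingers": 0}, {"delta_pos": [0.008, -0.006, 0], "yaw": 0, "fingers": 0}, {"delta_pos": [0.008, -0.006, 0], "yaw": 0, "fingers": 0}]'

```text
clock: 9.4
eef_pos: [0.6002, -0.1661, 0.1827]
tool_rot: [-0.001, 1.0, 0.001, 0.003]
ft_force: [9.3, 4.9, 4.0]
grip_width: 0.0164
grasp_force: 59.0
```

Force rose from about 3 N to 10 N with no further motion, so the valve is on its stop, with the TCP at (0.6002, -0.1661). Now I'll back it off.

jog_arm --deltas '[{"delta_pos": [-0.016, 0.012, 0], "yaw": 0, "fingers": 0}, {"delta_pos": [-0.027, 0.02, 0], "yaw": 0, "fingers": 0}, {"delta_pos": [-0.047, 0.04, 0], "yaw": 0, "fingers": 0}, {"delta_pos": [-0.064, 0.062, 0], "yaw": 0, "fingers": 0}, {"delta_pos": [-0.078, 0.086, 0], "yaw": 0, "fingers": 0}]'

```text
clock: 9.9
eef_pos: [0.6205, -0.1439, 0.1827]
tool_rot: [0.0, 1.0, -0.002, -0.0]
ft_force: [-0.5, -3.0, 7.6]
grip_width: 0.0171
grasp_force: 59.3
```

```bash
for p in -25.7 94.3 214.3; do python3 rows.py $p 10 12;done; python3 rows.py 214.3 10 9
```

```text
[-0.012,0.033] [-0.019,0.067] [-0.019,0.102] [-0.014,0.136] [-0.002,0.169] [0.015,0.199] [0.037,0.226] [0.064,0.249] [0.093,0.267] [0.126,0.279] [0.160,0.286] [0.195,0.286] 
[0.034,-0.006] [0.067,-0.017] [0.098,-0.034] [0.125,-0.056] [0.147,-0.083] [0.165,-0.113] [0.178,-0.145] [0.184,-0.180] [0.184,-0.214] [0.179,-0.249] [0.167,-0.282] [0.150,-0.312] 
[-0.022,-0.027] [-0.049,-0.050] [-0.078,-0.068] [-0.111,-0.080] [-0.145,-0.086] [-0.180,-0.087] [-0.215,-0.081] [-0.248,-0.070] [-0.278,-0.053] [-0.305,-0.030] [-0.328,-0.004] [-0.345,0.026] 
[-0.022,-0.027] [-0.049,-0.050] [-0.078,-0.068] [-0.111,-0.080] [-0.145,-0.086] [-0.180,-0.087] [-0.215,-0.081] [-0.248,-0.070] [-0.278,-0.053]
```

jog_arm --deltas '[{"delta_pos": [-0.012, 0.033, 0], "yaw": 0, "fingers": 0}, {"delta_pos": [-0.019, 0.067, 0], "yaw": 0, "fingers": 0}, {"delta_pos": [-0.019, 0.102, 0], "yaw": 0, "fingers": 0}, {"delta_pos": [-0.014, 0.136, 0], "yaw": 0, "fingers": 0}, {"delta_pos": [-0.002, 0.169, 0], "yaw": 0, "fingers": 0}, {"delta_pos": [0.015, 0.199, 0], "yaw": 0, "fingers": 0}, {"delta_pos": [0.037, 0.226, 0], "yaw": 0, "fingers": 0}, {"delta_pos": [0.064, 0.249, 0], "yaw": 0, "fingers": 0}, {"delta_pos": [0.093, 0.267, 0], "yaw": 0, "fingers": 0}, {"delta_pos": [0.126, 0.279, 0], "yaw": 0, "fingers": 0}, {"delta_pos": [0.16, 0.286, 0], "yaw": 0, "fingers": 0}, {"delta_pos": [0.195, 0.286, 0], "yaw": 0, "fingers": 0}]'

```text
clock: 11.1
eef_pos: [0.5625, -0.056, 0.1827]
tool_rot: [-0.001, 1.0, 0.0, 0.001]
ft_force: [2.5, 1.6, 6.4]
grip_width: 0.0166
grasp_force: 59.3
```

jog_arm --deltas '[{"delta_pos": [0.034, -0.006, 0], "yaw": 0, "fingers": 0}, {"delta_pos": [0.067, -0.017, 0], "yaw": 0, "fingers": 0}, {"delta_pos": [0.098, -0.034, 0], "yaw": 0, "fingers": 0}, {"delta_pos": [0.125, -0.056, 0], "yaw": 0, "fingers": 0}, {"delta_pos": [0.147, -0.083, 0], "yaw": 0, "fingers": 0}, {"delta_pos": [0.165, -0.113, 0], "yaw": 0, "fingers": 0}, {"delta_pos": [0.178, -0.145, 0], "yaw": 0, "fingers": 0}, {"delta_pos": [0.184, -0.18, 0], "yaw": 0, "fingers": 0}, {"delta_pos": [0.184, -0.214, 0], "yaw": 0, "fingers": 0}, {"delta_pos": [0.179, -0.249, 0], "yaw": 0, "fingers": 0}, {"delta_pos": [0.167, -0.282, 0], "yaw": 0, "fingers": 0}, {"delta_pos": [0.15, -0.312, 0], "yaw": 0, "fingers": 0}]'

```text
clock: 12.3
eef_pos: [0.5178, -0.1495, 0.1827]
tool_rot: [-0.001, 1.0, 0.001, 0.001]
ft_force: [2.9, 5.2, 7.7]
grip_width: 0.0165
grasp_force: 59.4
```

jog_arm --deltas '[{"delta_pos": [-0.022, -0.027, 0], "yaw": 0, "fingers": 0}, {"delta_pos": [-0.049, -0.05, 0], "yaw": 0, "fingers": 0}, {"delta_pos": [-0.078, -0.068, 0], "yaw": 0, "fingers": 0}, {"delta_pos": [-0.111, -0.08, 0], "yaw": 0, "fingers": 0}, {"delta_pos": [-0.145, -0.086, 0], "yaw": 0, "fingers": 0}, {"delta_pos": [-0.18, -0.087, 0], "yaw": 0, "fingers": 0}, {"delta_pos": [-0.215, -0.081, 0], "yaw": 0, "fingers": 0}, {"delta_pos": [-0.248, -0.07, 0], "yaw": 0, "fingers": 0}, {"delta_pos": [-0.278, -0.053, 0], "yaw": 0, "fingers": 0}, {"delta_pos": [-0.305, -0.03, 0], "yaw": 0, "fingers": 0}, {"delta_pos": [-0.328, -0.004, 0], "yaw": 0, "fingers": 0}, {"delta_pos": [-0.345, 0.026, 0], "yaw": 0, "fingers": 0}]'

```text
clock: 13.5
eef_pos: [0.6206, -0.1438, 0.1827]
tool_rot: [0.0, 1.0, -0.002, -0.0]
ft_force: [0.4, -3.2, 8.2]
grip_width: 0.0166
grasp_force: 59.4
```

jog_arm --deltas '[{"delta_pos": [-0.012, 0.033, 0], "yaw": 0, "fingers": 0}, {"delta_pos": [-0.019, 0.067, 0], "yaw": 0, "fingers": 0}, {"delta_pos": [-0.019, 0.102, 0], "yaw": 0, "fingers": 0}, {"delta_pos": [-0.014, 0.136, 0], "yaw": 0, "fingers": 0}, {"delta_pos": [-0.002, 0.169, 0], "yaw": 0, "fingers": 0}, {"delta_pos": [0.015, 0.199, 0], "yaw": 0, "fingers": 0}, {"delta_pos": [0.037, 0.226, 0], "yaw": 0, "fingers": 0}, {"delta_pos": [0.064, 0.249, 0], "yaw": 0, "fingers": 0}, {"delta_pos": [0.093, 0.267, 0], "yaw": 0, "fingers": 0}, {"delta_pos": [0.126, 0.279, 0], "yaw": 0, "fingers": 0}, {"delta_pos": [0.16, 0.286, 0], "yaw": 0, "fingers": 0}, {"delta_pos": [0.195, 0.286, 0], "yaw": 0, "fingers": 0}]'

```text
clock: 14.7
eef_pos: [0.5625, -0.056, 0.1827]
tool_rot: [-0.001, 1.0, 0.0, 0.001]
ft_force: [2.9, 1.9, 6.1]
grip_width: 0.0167
grasp_force: 59.3
```

jog_arm --deltas '[{"delta_pos": [0.034, -0.006, 0], "yaw": 0, "fingers": 0}, {"delta_pos": [0.067, -0.017, 0], "yaw": 0, "fingers": 0}, {"delta_pos": [0.098, -0.034, 0], "yaw": 0, "fingers": 0}, {"delta_pos": [0.125, -0.056, 0], "yaw": 0, "fingers": 0}, {"delta_pos": [0.147, -0.083, 0], "yaw": 0, "fingers": 0}, {"delta_pos": [0.165, -0.113, 0], "yaw": 0, "fingers": 0}, {"delta_pos": [0.178, -0.145, 0], "yaw": 0, "fingers": 0}, {"delta_pos": [0.184, -0.18, 0], "yaw": 0, "fingers": 0}, {"delta_pos": [0.184, -0.214, 0], "yaw": 0, "fingers": 0}, {"delta_pos": [0.179, -0.249, 0], "yaw": 0, "fingers": 0}, {"delta_pos": [0.167, -0.282, 0], "yaw": 0, "fingers": 0}, {"delta_pos": [0.15, -0.312, 0], "yaw": 0, "fingers": 0}]'

```text
clock: 15.9
eef_pos: [0.5178, -0.1495, 0.1827]
tool_rot: [-0.001, 1.0, 0.001, 0.001]
ft_force: [3.6, 5.2, 7.4]
grip_width: 0.0163
grasp_force: 59.4
```

jog_arm --deltas '[{"delta_pos": [-0.022, -0.027, 0], "yaw": 0, "fingers": 0}, {"delta_pos": [-0.049, -0.05, 0], "yaw": 0, "fingers": 0}, {"delta_pos": [-0.078, -0.068, 0], "yaw": 0, "fingers": 0}, {"delta_pos": [-0.111, -0.08, 0], "yaw": 0, "fingers": 0}, {"delta_pos": [-0.145, -0.086, 0], "yaw": 0, "fingers": 0}, {"delta_pos": [-0.18, -0.087, 0], "yaw": 0, "fingers": 0}, {"delta_pos": [-0.215, -0.081, 0], "yaw": 0, "fingers": 0}, {"delta_pos": [-0.248, -0.07, 0], "yaw": 0, "fingers": 0}, {"delta_pos": [-0.278, -0.053, 0], "yaw": 0, "fingers": 0}, {"delta_pos": [-0.278, -0.053, 0], "yaw": 0, "fingers": 0}, {"delta_pos": [-0.278, -0.053, 0], "yaw": 0, "fingers": 0}, {"delta_pos": [-0.278, -0.053, 0], "yaw": 0, "fingers": 0}]'

```text
clock: 17.1
eef_pos: [0.6008, -0.1657, 0.1827]
tool_rot: [-0.001, 1.0, -0.0, 0.0]
ft_force: [1.3, 0.9, 6.6]
grip_width: 0.0168
grasp_force: 59.4
```

Run:
```python
from h import *
c=cam("side");cv2.imwrite("pics/5.png",cv2.cvtColor(cv2.resize(c["image"][130:380,180:400],None,fx=2.4,fy=2.4),cv2.COLOR_RGB2BGR))
o=bot.get_obs();print({k:np.round(o[k],4) for k in("clock","eef_pos","ft_force","grip_width","grasp_force")})
```

```text
{'clock': np.float64(17.15), 'eef_pos': array([ 0.6008, -0.1658,  0.1827]), 'ft_force': array([0.6893, 1.9723, 7.8216]), 'grip_width': np.float64(0.0167), 'grasp_force': np.float64(59.3784)}
```

View pics/5.png

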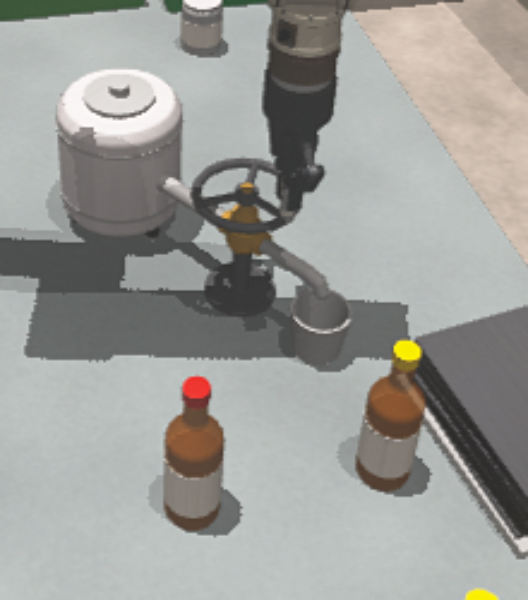

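The handle is gripped on the spout side at (290,210). The jug at (320,330), both bottles and the tin are standing in place, and the TCP is within 1 mm of its position at the stop, two turns on.

```bash
python3 -c "
from workcell import bot
print(bot.job_done())"
```

```text
the job is handed in; nothing more can be done
None
```

I closed the valve onto its stop, backed it off two full turns (the gripper ended within 1 mm of where it stood at the stop), and handed the job in at about 17 s with the handle still gripped; the last picture shows the jug, bottles and tin standing in place, but no verdict was returned.

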